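# Put the hand stamps back in the rack by size

### The arm

A 6-joint arm with a two-finger parallel gripper is mounted at the origin on the work surface. World frame = base frame: x ahead of the robot, y to its left, z up, the work surface at z = 0. Lengths are in m, angles in rad, forces in N, time in s.
With the tool pointing down it reaches from about 0.25 to 0.8 m from the base axis. Payload 3.9 kg.
Tool frame: the origin (TCP) lies on the centre line of the jaws, within the pads' length; the fingertips stand 25 mm ahead of it and the grasp point (between the pads) lies 6 mm ahead of it; z points along the fingers, y is the line along which they close (so a half turn about z gives the same grasp; the last joint's range is limited). The gripper opens to 85 mm and grips with 20 to 120 N. Pads are 22 mm wide; open, the fingers measure 114 mm over their backs; the gripper's body (76 mm by 85 mm) begins 54 mm behind the grasp point. The pads swing forward as they close: fully open they stand 13 mm farther back than shut.
Start: joints at [1.334, 0.26, -0.138, 1.173, 0, 1.571], TCP at [0.123, 0.51, 0.227] pointing down, gripper open.
Joint ranges: [-2.78, 2.78], [-0.83, 1.72], [-1.28, 1.37], [-1.9, 2.12], [-1.57, 1.48], [-3.14, 3.14]. Speed limits (rad/s): [2.57, 2.57, 3.14, 3.14, 3.14, 3.14].

### API

Orientations are given as [roll, pitch, yaw] about the fixed x, y, z axes, in that order (R = Rz(yaw) Ry(pitch) Rx(roll)).
In Python, from plant import bot gives the robot as it stands.
- The arm moves only by the shell command python3 -m creep 'ROWS' [FORCE]. ROWS is JSON, a list of rows, each an object with "dp": the shift along the tool's x, y, z in mm, a list of three; "angular": the turn, a rotation vector about the tool's x, y, z in rad, a list of three; "grip": the opening, from -1 (shut) to 1 (fully open). A call has 1 to 20 rows; each row shifts and turns the commanded pose from where the row before left it, along the tool's axes as they then stand; what a row does not reach is not made up. A row lasts 1/10 s, in which the tool goes at most 50 mm and 8.59 degrees, less where a joint would pass 70% of its speed; a pose out of reach is approached as far as the arm can. A call is refused whole if a number of a shift passes 50 or a number of a turn 0.15, either way. A call with a gripper value outside its range is refused whole. The fingers move at their own pace and stop on an object; FORCE is the grip in N (left out, the last holds). Time passes only in rows, so rows that do not move let the fingers close. It gives the time, the measured TCP pose, the force, the opening and the grip force at its end, in the units of the state.
- bot.read_state(): the state, without advancing time (a new reading comes with each control period).
- bot.get_image(name): name is "scene" or "top" or "wrist"; returns a dict with "image" (420x560x3 uint8, blue, green, red), "range_z" (420x560 float32, m along the optical axis (not along the pixel's ray), 0 where there is no reading), "fov_y" (degrees; the focal length in pixels is half the picture's height over the tangent of half this angle, whatever the lens; pixels are square), "cx", "cy" (the principal point, pixels), "pose" (4x4, takes a point from camera to world coordinates); the wrist camera has in their place "mount" (4x4, takes a point from camera to tool coordinates, whose origin is the TCP and whose axes are the flange's). Camera axes: x right, y down, z forward; pixel columns grow to the right and rows downward; lengths in m; the calibration is good to about 2 mm. The wrist camera is an equidistant fisheye: a pixel r from the principal point sees the ray r / f radians off the axis. A picture is of the moment at which its call begins: read the wrist's pose just before it.
- bot.close_job(): hands the job in; it is judged then, once.
The state is a dict: "time_s": time; "q": joint angles; "joint_vel": joint speeds; "joint_efforts": joint torques, N m; "ee_pos": TCP position; "tcp_rot": TCP orientation; "wrist_force": force on the tool from outside, world axes, zero at the start; "ft_torque": the same for the moment, N m; "width": opening from 0.0 (shut) to 1.0 (fully open); "gripper_force": force on a finger pad.
Only numpy, scipy, OpenCV 4.12 (cv2) and the standard library are available. Lean on these libraries where they do the work, as an engineer would, in place of code of your own. Each camera call takes 0.05 s, during which the arm holds its last target. There are 200 camera calls.

### The job

Put the four hand stamps back in the stamp rack, one in the middle of each bay, in order of size: the largest in the bay next to the ink pad, the smallest at the other end. Stand each upright with its long side running along the bay, setting it down rather than dropping it. Leave the ink pad and the ink bottle where they are.

Things in the scene. Friction and masses are not known exactly. Their poses are not given: they have to be found in the camera images.
- stamp_largest: the largest of four loose hand stamps, 40 to 125 g: red-brown wooden mount 76 x 34 mm (long side along its x), 17 mm high with the rubber below; centred on it an upright round black handle, 27 mm in diameter from 41 to 66 mm above the underside, 17 mm at 22 to 30 mm, domed top at 77 mm (the same on all four). Stands on the desk. Origin: centre of the underside, z up.
- stamp_large: the second largest of four loose hand stamps, 40 to 125 g: red-brown wooden mount 62 x 32 mm (long side along its x), 17 mm high with the rubber below; centred on it an upright round black handle, 27 mm in diameter from 41 to 66 mm above the underside, 17 mm at 22 to 30 mm, domed top at 77 mm (the same on all four). Stands on the desk. Origin: centre of the underside, z up.
- stamp_medium: the second smallest of four loose hand stamps, 40 to 125 g: red-brown wooden mount 48 x 29 mm (long side along its x), 17 mm high with the rubber below; centred on it an upright round black handle, 27 mm in diameter from 41 to 66 mm above the underside, 17 mm at 22 to 30 mm, domed top at 77 mm (the same on all four). Stands on the desk. Origin: centre of the underside, z up.
- stamp_small: the smallest of four loose hand stamps, 40 to 125 g: red-brown wooden mount 34 x 26 mm (long side along its x), 17 mm high with the rubber below; centred on it an upright round black handle, 27 mm in diameter from 41 to 66 mm above the underside, 17 mm at 22 to 30 mm, domed top at 77 mm (the same on all four). Stands on the desk. Origin: centre of the underside, z up.
- bay_1: cork mat 94 x 52 x 3 mm in bay 1 of 4 of the fixed, low plywood stamp rack. Bays lie in a row 60 mm apart, numbered in order (y points from bay_1 to bay_4). Each is 96 mm long (x), 54 mm wide (y), between 6 mm partitions and lips that rise 7 mm above the mat. Origin: centre of the mat's underside, 6 mm above the desk; its top is 3 mm higher.
- bay_2: cork mat 94 x 52 x 3 mm in bay 2 of 4 of the fixed, low plywood stamp rack. Bays lie in a row 60 mm apart, numbered in order (y points from bay_1 to bay_4). Each is 96 mm long (x), 54 mm wide (y), between 6 mm partitions and lips that rise 7 mm above the mat. Origin: centre of the mat's underside, 6 mm above the desk; its top is 3 mm higher.
- bay_3: cork mat 94 x 52 x 3 mm in bay 3 of 4 of the fixed, low plywood stamp rack. Bays lie in a row 60 mm apart, numbered in order (y points from bay_1 to bay_4). Each is 96 mm long (x), 54 mm wide (y), between 6 mm partitions and lips that rise 7 mm above the mat. Origin: centre of the mat's underside, 6 mm above the desk; its top is 3 mm higher.
- bay_4: cork mat 94 x 52 x 3 mm in bay 4 of 4 of the fixed, low plywood stamp rack. Bays lie in a row 60 mm apart, numbered in order (y points from bay_1 to bay_4). Each is 96 mm long (x), 54 mm wide (y), between 6 mm partitions and lips that rise 7 mm above the mat. Origin: centre of the mat's underside, 6 mm above the desk; its top is 3 mm higher.
- ink_pad: open ink pad on the desk just beyond one end of the rack: grey case 58 x 90 x 14 mm (x, y, z) with a dark pad, its lid folded back on its own +x side (90 mm long from the case's middle, 35 mm high at most). Loose. Origin: centre of the case's underside.
- ink_bottle: small white bottle of stamp ink with a black cap, 34 mm in diameter, 58 mm high, loose on the desk beyond the other end of the rack. Origin: centre of its underside.
There are look-alikes about, which are no part of the job. Leave any green look-alike of the stamp_small alone.

How it is judged:
At the end, for the whole second after the job is handed in: All four stamps rest on the bay mats in size order, the largest next to the ink pad: each within 15 mm of its bay's centre, upright within 0.08 rad, underside under 3 mm above the mat's top, long side within 0.26 rad of the bay's long direction (((y of ink_pad in the frame of bay_1 below 0 m and horizontal distance between stamp_largest and bay_1 below 0.015 m and horizontal distance between stamp_large and bay_2 below 0.015 m and horizontal distance between stamp_medium and bay_3 below 0.015 m and horizontal distance between stamp_small and bay_4 below 0.015 m and z of stamp_largest in the frame of bay_1 below 0.006 m and z of stamp_large in the frame of bay_2 below 0.006 m and z of stamp_medium in the frame of bay_3 below 0.006 m and z of stamp_small in the frame of bay_4 below 0.006 m and angle between the x axis of stamp_largest and the x axis of bay_1, either way round below 0.26 rad and angle between the x axis of stamp_large and the x axis of bay_2, either way round below 0.26 rad and angle between the x axis of stamp_medium and the x axis of bay_3, either way round below 0.26 rad and angle between the x axis of stamp_small and the x axis of bay_4, either way round below 0.26 rad) or (not (y of ink_pad in the frame of bay_1 below 0 m) and horizontal distance between stamp_largest and bay_4 below 0.015 m and horizontal distance between stamp_large and bay_3 below 0.015 m and horizontal distance between stamp_medium and bay_2 below 0.015 m and horizontal distance between stamp_small and bay_1 below 0.015 m and z of stamp_largest in the frame of bay_4 below 0.006 m and z of stamp_large in the frame of bay_3 below 0.006 m and z of stamp_medium in the frame of bay_2 below 0.006 m and z of stamp_small in the frame of bay_1 below 0.006 m and angle between the x axis of stamp_largest and the x axis of bay_4, either way round below 0.26 rad and angle between the x axis of stamp_large and the x axis of bay_3, either way round below 0.26 rad and angle between the x axis of stamp_medium and the x axis of bay_2, either way round below 0.26 rad and angle between the x axis of stamp_small and the x axis of bay_1, either way round below 0.26 rad)) and angle between each of stamp_largest, stamp_large, stamp_medium, stamp_small's own z axis and vertical below 0.08 rad and linear speed of each of stamp_largest, stamp_large, stamp_medium, stamp_small below 0.02 m/s); the robot touches nothing.
It fails at once if the ink pad is shifted by more than 20 mm (distance of ink_pad from where it was at the start of the episode above 0.02 m).
It fails at once if the ink bottle is shifted by more than 20 mm (distance of ink_bottle from where it was at the start of the episode above 0.02 m).
It fails at once if a stamp is dropped: it falls free of the fingers by about 25 mm or more (faster than 0.7 m/s) ((linear speed of stamp_largest above 0.7 m/s and contact force between stamp_largest and the fingers below 0.05 N) or (linear speed of stamp_large above 0.7 m/s and contact force between stamp_large and the fingers below 0.05 N) or (linear speed of stamp_medium above 0.7 m/s and contact force between stamp_medium and the fingers below 0.05 N) or (linear speed of stamp_small above 0.7 m/s and contact force between stamp_small and the fingers below 0.05 N)).
It also fails if it takes over 104 s, if anything falls off the work surface, if the arm or the gripper's body presses on something with over 40 N, if the wrist force passes 120 N, or if a joint passes its speed limit or range.

## Working session

There is one attempt and no reset: what is moved stays moved. The work goes in short steps, Python scripts to look and compute and a shell command to move; the robot and the scene stay as the last step left them, time stands still between calls to the robot, and variables do not carry over. Pictures are saved under pics/ and viewed, at most 14 in all, crops included, and the job is handed in when it is done.

```bash
ls; mkdir -p pics; python3 - <<'E'
from plant import bot
import cv2
s=bot.read_state();print(s)
for n in("scene","top"):
    d=bot.get_image(n);cv2.imwrite(f"pics/{n}0.png",d["image"]);print(n,d["fov_y"],d["cx"],d["cy"],d["pose"])
E
```

```text
pics
{'time_s': 0.0, 'q': array([ 1.33398444e+00,  2.60652318e-01, -1.39361756e-01,  1.17268980e+00,
       -2.31465544e-05,  1.57085477e+00]), 'joint_vel': array([-0.0004874 , -0.00159132,  0.00020229,  0.00019698, -0.00064013,
       -0.00177348]), 'joint_efforts': array([-7.28023952e-05, -4.05675817e+01,  2.53924745e+01,  1.88004674e-02,
       -1.38016030e-04,  4.36897196e-06]), 'ee_pos': array([0.1230153 , 0.50968521, 0.22658429]), 'tcp_rot': array([-3.13968511e+00,  2.32579861e-05,  2.90472237e+00]), 'wrist_force': array([-0.1749934 , -0.39589616, -1.08663989]), 'ft_torque': array([ 0.02306189, -0.01775972,  0.01486544]), 'gripper_force': 0.0, 'width': 1.0007432972119168}
scene 55.04122562893532 278.3671807156488 209.31706822441555 [[ 0.67569598  0.45519616 -0.57985464  1.01529013]
 [ 0.73713527 -0.42590875  0.52462685 -0.47248817]
 [-0.00815704 -0.78191956 -0.62332597  0.57997002]
 [ 0.          0.          0.          1.        ]]
top 48.346271402848565 284.6687758138187 206.39216515437718 [[-0.01323523 -0.99702953  0.07587456  0.43846201]
 [-0.99987069  0.01388968  0.00810428  0.01234487]
 [-0.00913408 -0.07575748 -0.99708444  0.90227865]
 [ 0.          0.          0.          1.        ]]
```

View pics/scene0.png

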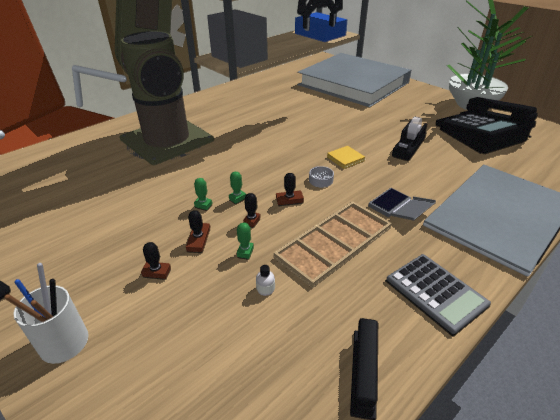

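View pics/top0.png

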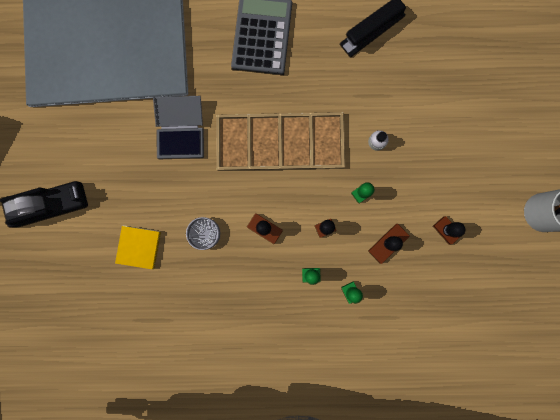

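The scene shows a black and silver stapler-like item at the right and a rack near (333,242). In the top view:
- The rack is at (217–343, 113–170), with the ink pad at its left end (180,140) and the bottle at its right end (379,139).
- The red-brown stamps, which are the ones meant, are at (264,229), (327,228), (389,243) and (450,230).
- The green look-alikes to leave are at (364,191), (312,276) and (353,293).

Next I'll measure them and confirm with a crop.

```bash
cat > h.py <<'E'
import numpy as np,cv2
from plant import bot
from scipy.spatial.transform import Rotation as R
def cam(n):
    d=bot.get_image(n);im=d["image"];h,w=im.shape[:2]
    f=h/2/np.tan(np.radians(d["fov_y"]/2));v,u=np.mgrid[:h,:w]
    ray=np.dstack([(u-d["cx"])/f,(v-d["cy"])/f,np.ones((h,w))])
    T=d["pose"]
    P=(ray*d["range_z"][...,None])@T[:3,:3].T+T[:3,3]
    return im,ray@T[:3,:3].T,T[:3,3],P
def plane(ray,o,z): return o+ray*((z-o[2])/ray[...,2])[...,None]
def comps(m,a):
    n,l,s,c=cv2.connectedComponentsWithStats(m.astype(np.uint8))
    return [(l==i,c[i],s[i]) for i in range(1,n) if s[i,4]>=a]
def stamps(im):
    hsv=cv2.cvtColor(im,cv2.COLOR_BGR2HSV);H,S,V=cv2.split(hsv)
    return ((H<9)|(H>172))&(S>120)&(V>35)&(V<190)
def rect(xy):
    c,(a,b),t=cv2.minAreaRect((xy*1000).astype(np.float32))
    if a<b:a,b,t=b,a,t+90
    return np.round(c,1),round(a,1),round(b,1),round((t+90)%180-90,1)
def measure():
    im,ray,o,P=cam("top")
    red=stamps(im);Q=plane(ray,o,.017)
    for m,c,s in comps(red,40):
        mm=m&(abs(P[...,2]-.017)<.006)
        w=np.zeros_like(m);x,y=s[0],s[1];w[max(0,y-12):y+s[3]+12,max(0,x-12):x+s[2]+18]=1
        k=w&(P[...,2]>.045)&(P[...,2]<.11)
        print("red",c.round(),"area",s[4],"rect z17",rect(Q[m]),"depthpts",mm.sum(),rect(P[mm][:,:2]) if mm.sum()>5 else "","handle",k.sum(),(P[k].mean(0)*1000).round(1),rect(P[k][:,:2])if k.sum()>5 else"", "zmax",P[k][:,2].max() if k.any() else 0)
    return im,ray,o,P
E
python3 - <<'E'
from h import *
im,ray,o,P=measure()
hsv=cv2.cvtColor(im,cv2.COLOR_BGR2HSV)
H,S,V=cv2.split(hsv)
cork=np.zeros(H.shape,bool);cork[105:180,210:350]=1
print("cork hsv",hsv[140,235],hsv[140,265],"lip",hsv[140,218],"desk",hsv[185,280])
Q=plane(ray,o,.009)
m=cork&(S>hsv[185,280][1].astype(int)+25)
for mm,c,s in comps(m,200): print("cork",c.round(1),s,rect(Q[mm]),np.median(P[mm][:,2]))
hi=cork&(P[...,2]>.012)
for mm,c,s in comps(hi,100): print("rackrim",s,rect(P[mm][:,:2]),np.median(P[mm][:,2]))
cv2.imwrite("pics/c1.png",cv2.resize(im[100:305,140:480],None,fx=2.3,fy=2.3,interpolation=cv2.INTER_CUBIC))
E
```

```text
cork hsv [ 15 132 145] [ 15 135 140] lip [ 19 104 166] desk [ 17 122 155]
rackrim [ 215  112  130   58 1628] (array([562.9,  27.4]), 249.0, 246.2, 0.2) 0.015051157422750983
```

View pics/c1.png

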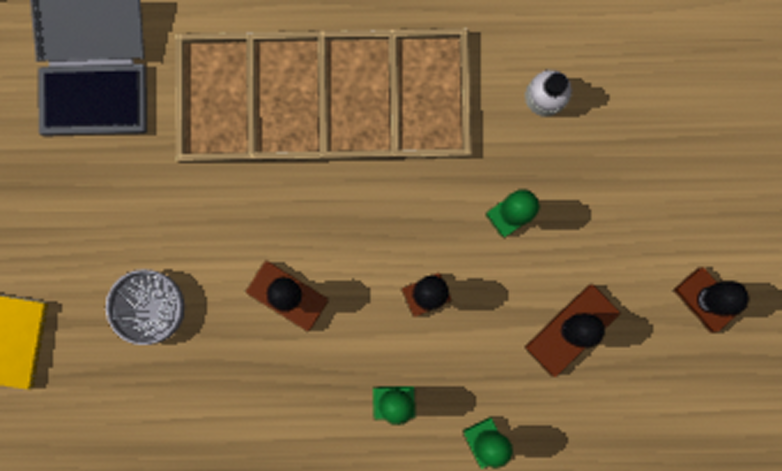

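The crop shows the four red-brown stamps at crop (287,294), (428,294), (573,330) and (712,300). The largest is the third and the smallest the second. I'll fix the masks next.

```bash
sed -i 's/return ((H<9).*/return ((H<9)|(H>172))\&(S>90)\&(V>20)/; s/comps(red,40)/comps(red,60)/' h.py
python3 - <<'E'
from h import *
im,ray,o,P=measure()
hsv=cv2.cvtColor(im,cv2.COLOR_BGR2HSV)
print("red hsv",hsv[228,255],hsv[253,377],hsv[238,446])
Q=plane(ray,o,.016)
hi=np.zeros(im.shape[:2],bool);hi[108:176,208:352]=1;hi&=(P[...,2]>.0115)&(P[...,2]<.025)
m=comps(hi,100)[0][0];print("rim",rect(Q[m]))
xy=Q[m][:,:2]*1000
print("pct",np.percentile(xy,[.5,99.5],0))
# corners from lines: partitions
E
```

```text
red hsv [  9 191 100] [  9 197  96] [  9 209  88]Traceback (most recent call last):
  File "<stdin>", line 7, in <module>
  File "h.py", line 19, in rect
    c,(a,b),t=cv2.minAreaRect((xy*1000).astype(np.float32))
              ~~~~~~~~~~~~~~~^^^^^^^^^^^^^^^^^^^^^^^^^^^^^^
cv2.error: OpenCV(4.12.0) /io/opencv/modules/imgproc/src/convhull.cpp:143: error: (-215:Assertion failed) total >= 0 && (depth == CV_32F || depth == CV_32S) in function 'convexHull'
```

```bash
sed -i 's/return ((H<9).*/return (H<13)\&(S>160)\&(V>20)/; s/(xy\*1000)/(xy[:,:2]*1000)/' h.py
python3 - <<'E'
from h import *
im,ray,o,P=measure()
Q=plane(ray,o,.016)
hi=np.zeros(im.shape[:2],bool);hi[108:176,208:352]=1;hi&=(P[...,2]>.0115)&(P[...,2]<.025)
m=comps(hi,100)[0][0];print("rim",rect(Q[m]))
gray=hi&~cv2.morphologyEx(hi.astype(np.uint8),cv2.MORPH_ERODE,np.ones((3,3))).astype(bool)
for mm,c,s in comps(~hi[108:176,208:352],150):
    full=np.zeros(hi.shape,bool);full[108:176,208:352]=mm
    print("hole",s,rect(plane(ray,o,.012)[full]),np.median(P[full][:,2]))
pad=np.zeros(hi.shape,bool);pad[90:165,150:210]=1;pad&=(P[...,2]>.01)&(P[...,2]<.05)
print("pad",rect(P[pad]))
E
```

```text
red [265. 229.] area 367 rect z17 (array([465. ,  58.3]), 61.1, 31.2, 57.3) depthpts 347 (array([465. ,  58.4]), 61.2, 31.1, 57.3) handle 177 [464.8  58.2  72. ] (array([465.7,  58.4]), 25.2, 25.2, -1.1) zmax 0.07881340283335403
red [445. 230.] area 253 rect z17 (array([ 456.7, -286.5]), 48.9, 30.8, 39.6) depthpts 233 (array([ 456.8, -287.2]), 47.9, 28.8, 37.5) handle 231 [ 456.9 -283.8   68.1] (array([ 457.5, -287.6]), 26.6, 25.0, 89.2) zmax 0.07986296149245398
red [319. 230.] area 60 rect z17 (array([459.9, -45.8]), 25.1, 10.8, 18.9) depthpts 51 (array([459.9, -45.5]), 25.1, 10.8, 17.0) handle 182 [464.1 -55.3  71.7] (array([464.2, -55.7]), 25.4, 25.0, 88.6) zmax 0.08086846802376191
red [387. 243.] area 544 rect z17 (array([ 433.6, -175.5]), 76.3, 34.3, -46.3) depthpts 520 (array([ 433.6, -175.5]), 75.0, 33.8, -47.3) handle 209 [ 433.8 -173.2   69.6] (array([ 433.7, -175.3]), 25.9, 25.6, -29.2) zmax 0.07941343316859384
rim (array([632.4,  27.5]), 245.3, 108.5, -89.8)
hole [   0    0  144   68 2680] (array([632.1,  28.3]), 277.4, 131.2, 89.1) -0.0008090112183372633
hole [ 104    7   30   50 1347] (array([634. , -62.5]), 95.8, 53.8, 0.4) 0.007943604755693112
hole [  10    9   30   50 1324] (array([633.4, 118.7]), 96.1, 56.2, -0.4) 0.008168455676544506
hole [  42    8   29   51 1353] (array([633.5,  57.8]), 98.0, 54.1, -0.4) 0.008044934639690915
hole [  73    8   30   50 1344] (array([634. ,  -2.8]), 96.4, 55.4, 1.5) 0.008046868270634888
pad (array([669.9, 227.2]), 133.9, 100.0, 0.7)
```

Measurements fit the given sizes. The rack rim is 245 x 108 mm and centred at (633, 27.5), and the stamps measure 61x31, 48x29 and 76x34. The ink pad is on the +y side, so the largest goes to bay y=117, then 57, -3 and -63. I'll start with the large stamp at (465, 58), yaw 57°.

```bash
python3 -m creep '[{"dp":[0,0,0],"angular":[0,0,0.11],"grip":0.3},{"dp":[0,0,0],"angular":[0,0,0.11],"grip":0.3},{"dp":[0,0,0],"angular":[0,0,0.11],"grip":0.3},{"dp":[-33,-12,5],"angular":[0,0,0],"grip":0.3},{"dp":[-33,-12,5],"angular":[0,0,0],"grip":0.3},{"dp":[-33,-12,5],"angular":[0,0,0],"grip":0.3},{"dp":[-33,-12,5],"angular":[0,0,0],"grip":0.3},{"dp":[-33,-12,5],"angular":[0,0,0],"grip":0.3},{"dp":[-33,-12,5],"angular":[0,0,0],"grip":0.3},{"dp":[-33,-12,5],"angular":[0,0,0],"grip":0.3},{"dp":[-33,-12,5],"angular":[0,0,0],"grip":0.3},{"dp":[-33,-12,5],"angular":[0,0,0],"grip":0.3},{"dp":[-33,-12,5],"angular":[0,0,0],"grip":0.3},{"dp":[-33,-12,5],"angular":[0,0,0],"grip":0.3},{"dp":[-33,-12,5],"angular":[0,0,0],"grip":0.3},{"dp":[-33,-12,5],"angular":[0,0,0],"grip":0.3},{"dp":[-33,-12,5],"angular":[0,0,0],"grip":0.3},{"dp":[-33,-12,5],"angular":[0,0,0],"grip":0.3},{"dp":[-33,-12,5],"angular":[0,0,0],"grip":0.3}]' 40
cat >> h.py <<'E'
def go(x,y,z,psi):
    "tool-frame shift (mm), done after the turn about tool z, and that turn"
    s=bot.read_state();p=np.array(s["ee_pos"])*1000
    r=s["tcp_rot"];M=R.from_euler("xyz",r)
    D=R.from_euler("xyz",[np.pi,0,psi])
    print("q",s["q"].round(2),"pos",p.round(1),"turn",(M.inv()*D).as_rotvec().round(3),"shift",D.inv().apply(np.array([x,y,z])-p).round(1),"w",round(s["width"],3),"F",round(s["gripper_force"],1),"t",s["time_s"],"wf",s["wrist_force"].round(1))
E
python3 -c "
from h import *
go(465,58.3,56,2.571)"
```

```text
time_s: 2.15
ee_pos: [0.4662, 0.0635, 0.1472]
tcp_rot: [3.141, 0.0, 2.575]
wrist_force: [-0.8, 0.6, 0.1]
width: 0.651
gripper_force: 0.0
q [ 0.14  0.22 -0.41  0.94  0.    0.7 ] pos [466.2  63.5 147.2] turn [0.    0.    0.004] shift [-1.8 -5.1 91.2] w 0.651 F 0.0 t 2.15 wf [-0.8  0.6  0.1]
```

```bash
python3 -m creep '[{"dp":[0,0,0],"angular":[0,0,0],"grip":0.3},{"dp":[0,0,0],"angular":[0,0,0],"grip":0.3}]'
python3 - <<'E'
from h import *
go(465,58.3,56,2.571)
d=bot.get_image("wrist");cv2.imwrite("pics/w1.png",d["image"]);print(d["fov_y"],d["cx"],d["cy"],d["mount"])
E
```

```text
time_s: 2.35
ee_pos: [0.4654, 0.0644, 0.1471]
tcp_rot: [-3.141, -0.001, 2.573]
wrist_force: [0.5, -1.0, -0.3]
width: 0.649
gripper_force: 0.0
q [ 0.14  0.22 -0.41  0.94  0.    0.71] pos [465.4  64.4 147.1] turn [-0.    -0.001  0.002] shift [-3.  -5.3 91.1] w 0.649 F 0.0 t 2.35 wf [ 0.5 -1.  -0.3]
65.70646984690485 274.632838331126 206.80460467954896 [[-1.12882878e-04 -9.62141105e-01 -2.72551795e-01  6.92228387e-02]
 [ 9.99999951e-01 -1.87877855e-04  2.49061409e-04 -4.41267525e-04]
 [-2.90838666e-04 -2.72551753e-01  9.62141080e-01 -1.46288314e-01]
 [ 0.00000000e+00  0.00000000e+00  0.00000000e+00  1.00000000e+00]]
```

View pics/w1.png

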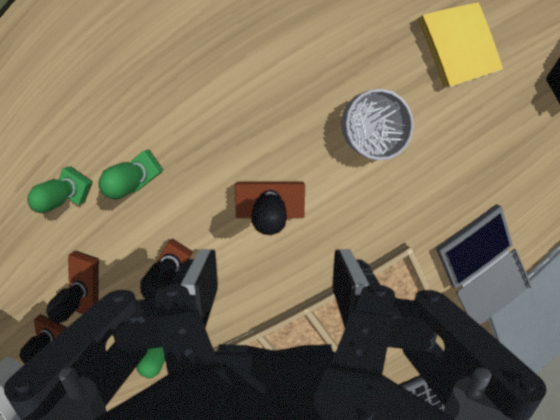

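The wrist view shows the large stamp at (270,205), with its long side along the closing line and slightly left of centre, which agrees with the computed offset. Descending and gripping.

```bash
python3 -m creep '[{"dp":[-3,-5,0],"angular":[0,0,0],"grip":0.3},{"dp":[0,0,18],"angular":[0,0,0],"grip":0.3},{"dp":[0,0,18],"angular":[0,0,0],"grip":0.3},{"dp":[0,0,18],"angular":[0,0,0],"grip":0.3},{"dp":[0,0,18],"angular":[0,0,0],"grip":0.3},{"dp":[0,0,10],"angular":[0,0,0],"grip":0.3},{"dp":[0,0,9],"angular":[0,0,0],"grip":0.3},{"dp":[0,0,0],"angular":[0,0,0],"grip":0.3},{"dp":[0,0,0],"angular":[0,0,0],"grip":-1},{"dp":[0,0,0],"angular":[0,0,0],"grip":-1},{"dp":[0,0,0],"angular":[0,0,0],"grip":-1},{"dp":[0,0,0],"angular":[0,0,0],"grip":-1},{"dp":[0,0,0],"angular":[0,0,0],"grip":-1},{"dp":[0,0,0],"angular":[0,0,0],"grip":-1}]' 40
python3 -c "
from h import *
go(465,58.3,56,2.571);go(633,57.5,165,1.571)"
```

```text
time_s: 3.8
ee_pos: [0.466, 0.0589, 0.0573]
tcp_rot: [3.141, 0.001, 2.575]
wrist_force: [-1.3, -0.7, 5.5]
width: 0.289
gripper_force: 39.2
q [ 0.13  0.31 -0.56  0.7  -0.    0.69] pos [466.   58.9  57.3] turn [0.001 0.001 0.004] shift [ 0.5 -1.   1.3] w 0.289 F 39.2 t 3.8 wf [-1.3 -0.7  5.5]
q [ 0.13  0.31 -0.56  0.7  -0.    0.69] pos [466.   58.9  57.3] turn [1.000e-03 1.000e-03 1.004e+00] shift [  -1.4  167.  -107.7] w 0.289 F 39.2 t 3.8 wf [-1.3 -0.7  5.5]
```

Gripped. Now lifting, turning, and moving over bay y=57.5.

```bash
python3 -m creep '[{"dp":[0,0,-10],"angular":[0,0,0],"grip":-1},{"dp":[0,0,-20],"angular":[0,0,0],"grip":-1},{"dp":[0,0,-20],"angular":[0,0,0.14],"grip":-1},{"dp":[0,0,-10],"angular":[0,0,0.14],"grip":-1},{"dp":[0,0,0],"angular":[0,0,0.14],"grip":-1},{"dp":[0,0,0],"angular":[0,0,0.14],"grip":-1},{"dp":[0,0,0],"angular":[0,0,0.14],"grip":-1},{"dp":[0,0,0],"angular":[0,0,0.15],"grip":-1},{"dp":[0,0,0],"angular":[0,0,0.15],"grip":-1},{"dp":[0,17,0],"angular":[0,0,0],"grip":-1},{"dp":[0,25,0],"angular":[0,0,0],"grip":-1},{"dp":[0,25,0],"angular":[0,0,0],"grip":-1},{"dp":[0,25,0],"angular":[0,0,0],"grip":-1},{"dp":[0,25,0],"angular":[0,0,0],"grip":-1},{"dp":[0,25,0],"angular":[0,0,0],"grip":-1},{"dp":[0,25,0],"angular":[0,0,0],"grip":-1},{"dp":[0,0,0],"angular":[0,0,0],"grip":-1},{"dp":[0,0,0],"angular":[0,0,0],"grip":-1}]'
python3 -c "
from h import *
go(633,57.5,67,1.571)
im,ray,o,P=cam('scene');cv2.imwrite('pics/s2.png',cv2.resize(im[120:320,180:440],None,fx=2.5,fy=2.5))"
```

```text
time_s: 5.6
ee_pos: [0.6321, 0.0597, 0.1162]
tcp_rot: [-3.14, -0.0, 1.575]
wrist_force: [-0.3, 1.3, -1.6]
width: 0.281
gripper_force: 39.6
q [ 0.09  0.51 -0.05  1.02  0.    1.66] pos [632.1  59.7 116.2] turn [-0.001 -0.     0.004] shift [-2.2  0.9 49.2] w 0.281 F 39.6 t 5.6 wf [-0.3  1.3 -1.6]
```

View pics/s2.png

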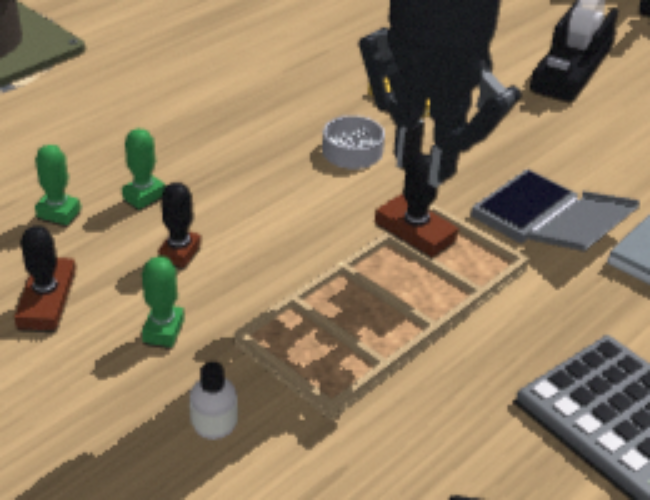

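The scene crop shows the large stamp held upright at (416,225) over the bays, aligned. Lowering it slowly.

```bash
python3 -m creep '[{"dp":[-2,1,10],"angular":[0,0,0],"grip":-1},{"dp":[0,0,12],"angular":[0,0,0],"grip":-1},{"dp":[0,0,10],"angular":[0,0,0],"grip":-1},{"dp":[0,0,8],"angular":[0,0,0],"grip":-1},{"dp":[0,0,5],"angular":[0,0,0],"grip":-1},{"dp":[0,0,2],"angular":[0,0,0],"grip":-1},{"dp":[0,0,1],"angular":[0,0,0],"grip":-1},{"dp":[0,0,0],"angular":[0,0,0],"grip":-1},{"dp":[0,0,0],"angular":[0,0,0],"grip":-1}]'
python3 -c "
from h import *
go(633,57.5,67,1.571)"
```

```text
time_s: 6.55
ee_pos: [0.6338, 0.0578, 0.0689]
tcp_rot: [3.141, -0.0, 1.575]
wrist_force: [-0.3, 0.2, -1.1]
width: 0.281
gripper_force: 39.6
q [ 0.09  0.55 -0.12  0.91  0.    1.66] pos [633.8  57.8  68.9] turn [ 0.001 -0.     0.004] shift [-0.3 -0.8  1.9] w 0.281 F 39.6 t 6.55 wf [-0.3  0.2 -1.1]
```

```bash
python3 -m creep '[{"dp":[0,0,1],"angular":[0,0,0],"grip":-1},{"dp":[0,0,1],"angular":[0,0,0],"grip":-1},{"dp":[0,0,0],"angular":[0,0,0],"grip":-1}]'
```

```text
time_s: 6.85
ee_pos: [0.6335, 0.0577, 0.0665]
tcp_rot: [3.141, -0.0, 1.575]
wrist_force: [0.8, 0.3, -0.1]
width: 0.279
gripper_force: 39.6
```

```bash
python3 -m creep '[{"dp":[0,0,1],"angular":[0,0,0],"grip":-1},{"dp":[0,0,0],"angular":[0,0,0],"grip":-1}]'; python3 -m creep '[{"dp":[0,0,1],"angular":[0,0,0],"grip":-1},{"dp":[0,0,0],"angular":[0,0,0],"grip":-1}]'
```

```text
time_s: 7.05
ee_pos: [0.6335, 0.0578, 0.0664]
tcp_rot: [3.141, -0.0, 1.575]
wrist_force: [-1.3, -0.5, 4.9]
width: 0.279
gripper_force: 40.1
time_s: 7.25
ee_pos: [0.6334, 0.0578, 0.0663]
tcp_rot: [3.14, -0.0, 1.575]
wrist_force: [-2.8, 0.0, 10.1]
width: 0.283
gripper_force: 40.6
```

Contact at z≈66.4. Releasing and rising.

```bash
python3 -m creep '[{"dp":[0,0,-1],"angular":[0,0,0],"grip":-1},{"dp":[0,0,0],"angular":[0,0,0],"grip":0.2},{"dp":[0,0,0],"angular":[0,0,0],"grip":0.2},{"dp":[0,0,0],"angular":[0,0,0],"grip":0.2},{"dp":[0,0,0],"angular":[0,0,0],"grip":0.2},{"dp":[0,0,-10],"angular":[0,0,0],"grip":0.2},{"dp":[0,0,-30],"angular":[0,0,0],"grip":0.2},{"dp":[0,0,-30],"angular":[0,0,0],"grip":0.3},{"dp":[0,0,-20],"angular":[0,0,0],"grip":0.3},{"dp":[0,0,0],"angular":[0,0,0.14],"grip":0.3},{"dp":[0,0,0],"angular":[0,0,0.14],"grip":0.3},{"dp":[0,0,0],"angular":[0,0,0.13],"grip":0.3},{"dp":[0,0,0],"angular":[0,0,0.13],"grip":0.3},{"dp":[0,0,0],"angular":[0,0,0.13],"grip":0.3},{"dp":[0,0,0],"angular":[0,0,0.13],"grip":0.3},{"dp":[0,0,0],"angular":[0,0,0],"grip":0.3}]'
python3 -c "
from h import *
go(433.6,-175.4,140,0.76)"
```

```text
time_s: 8.85
ee_pos: [0.6335, 0.0577, 0.1561]
tcp_rot: [3.141, -0.001, 0.775]
wrist_force: [1.1, 0.1, 0.3]
width: 0.651
gripper_force: 0.0
q [ 0.09  0.48  0.02  1.1  -0.    2.46] pos [633.5  57.7 156.1] turn [ 0.    -0.001  0.015] shift [-305.5   31.2   16.1] w 0.651 F 0.0 t 8.85 wf [1.1 0.1 0.3]
```

```bash
python3 -m creep '[{"dp":[0,0,0],"angular":[0,0,0.015],"grip":0.3},{"dp":[-20,2,0],"angular":[0,0,0],"grip":0.3},{"dp":[-35,4,2],"angular":[0,0,0],"grip":0.3},{"dp":[-35,4,2],"angular":[0,0,0],"grip":0.3},{"dp":[-35,4,2],"angular":[0,0,0],"grip":0.3},{"dp":[-35,4,2],"angular":[0,0,0],"grip":0.3},{"dp":[-35,4,2],"angular":[0,0,0],"grip":0.3},{"dp":[-35,4,2],"angular":[0,0,0],"grip":0.3},{"dp":[-35,4,2],"angular":[0,0,0],"grip":0.3},{"dp":[-25,1,2],"angular":[0,0,0],"grip":0.3},{"dp":[-15,0,0],"angular":[0,0,0],"grip":0.3},{"dp":[0,0,0],"angular":[0,0,0],"grip":0.3},{"dp":[0,0,0],"angular":[0,0,0],"grip":0.3}]'
python3 - <<'E'
from h import *
go(433.6,-175.4,56,0.76)
d=bot.get_image("wrist");cv2.imwrite("pics/w2.png",d["image"])
E
```

```text
time_s: 10.15
ee_pos: [0.4344, -0.1747, 0.1398]
tcp_rot: [3.141, -0.001, 0.76]
wrist_force: [0.1, 0.5, 0.6]
width: 0.653
gripper_force: 0.0
q [-0.38  0.22 -0.43  0.92  0.    2.  ] pos [ 434.4 -174.7  139.8] turn [ 0.001 -0.001  0.   ] shift [-1.  -0.  83.8] w 0.653 F 0.0 t 10.15 wf [0.1 0.5 0.6]
```

View pics/w2.png

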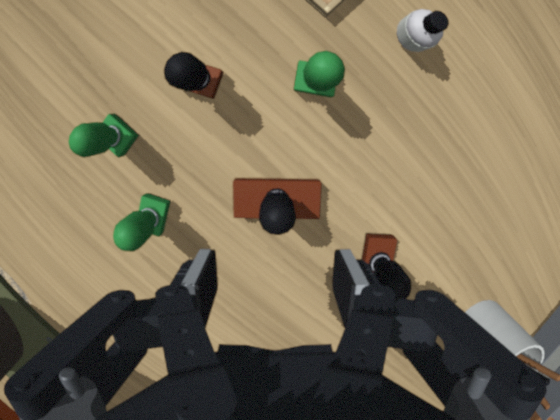

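The wrist view shows the largest stamp at (277,200), centred and aligned, with the fingers clear of the medium stamp at (385,270). Descending.

```bash
python3 -m creep '[{"dp":[-1,0,10],"angular":[0,0,0],"grip":0.3},{"dp":[0,0,18],"angular":[0,0,0],"grip":0.3},{"dp":[0,0,18],"angular":[0,0,0],"grip":0.3},{"dp":[0,0,18],"angular":[0,0,0],"grip":0.3},{"dp":[0,0,12],"angular":[0,0,0],"grip":0.3},{"dp":[0,0,7],"angular":[0,0,0],"grip":0.3},{"dp":[0,0,0],"angular":[0,0,0],"grip":0.3},{"dp":[0,0,0],"angular":[0,0,0],"grip":-1},{"dp":[0,0,0],"angular":[0,0,0],"grip":-1},{"dp":[0,0,0],"angular":[0,0,0],"grip":-1},{"dp":[0,0,0],"angular":[0,0,0],"grip":-1},{"dp":[0,0,0],"angular":[0,0,0],"grip":-1},{"dp":[0,0,0],"angular":[0,0,0],"grip":-1}]' 40
python3 -c "
from h import *
go(633,117.5,150,1.571)"
```

```text
time_s: 11.5
ee_pos: [0.434, -0.1761, 0.0571]
tcp_rot: [3.139, -0.001, 0.76]
wrist_force: [1.4, -0.9, 4.5]
width: 0.286
gripper_force: 39.4
q [-0.39  0.31 -0.56  0.7  -0.    2.  ] pos [ 434.  -176.1   57.1] turn [ 0.003  0.    -0.811] shift [293.5 199.1 -92.9] w 0.286 F 39.4 t 11.5 wf [ 1.4 -0.9  4.5]
```

```bash
python3 -m creep '[{"dp":[0,0,-10],"angular":[0,0,0],"grip":-1},{"dp":[0,0,-20],"angular":[0,0,0],"grip":-1},{"dp":[0,0,-30],"angular":[0,0,0],"grip":-1},{"dp":[0,0,-30],"angular":[0,0,0],"grip":-1},{"dp":[0,0,-10],"angular":[0,0,-0.13],"grip":-1},{"dp":[0,0,0],"angular":[0,0,-0.13],"grip":-1},{"dp":[0,0,0],"angular":[0,0,-0.14],"grip":-1},{"dp":[0,0,0],"angular":[0,0,-0.14],"grip":-1},{"dp":[0,0,0],"angular":[0,0,-0.14],"grip":-1},{"dp":[0,0,0],"angular":[0,0,-0.13],"grip":-1},{"dp":[15,10,0],"angular":[0,0,0],"grip":-1},{"dp":[30,20,0],"angular":[0,0,0],"grip":-1},{"dp":[33,22,0],"angular":[0,0,0],"grip":-1},{"dp":[33,23,0],"angular":[0,0,0],"grip":-1},{"dp":[33,23,0],"angular":[0,0,0],"grip":-1},{"dp":[33,23,0],"angular":[0,0,0],"grip":-1},{"dp":[33,23,0],"angular":[0,0,0],"grip":-1},{"dp":[33,22,0],"angular":[0,0,0],"grip":-1},{"dp":[30,20,0],"angular":[0,0,0],"grip":-1},{"dp":[20,13,0],"angular":[0,0,0],"grip":-1}]'
python3 -m creep '[{"dp":[0,0,0],"angular":[0,0,0],"grip":-1},{"dp":[0,0,0],"angular":[0,0,0],"grip":-1}]'
python3 - <<'E'
from h import *
go(633,117.5,67,1.571)
im,ray,o,P=cam('scene');cv2.imwrite('pics/s3.png',cv2.resize(im[120:320,180:440],None,fx=2.5,fy=2.5))
E
```

```text
time_s: 13.5
ee_pos: [0.6322, 0.1196, 0.1558]
tcp_rot: [-3.14, -0.0, 1.572]
wrist_force: [-0.2, -1.1, -1.7]
width: 0.282
gripper_force: 39.5
time_s: 13.7
ee_pos: [0.631, 0.1174, 0.1557]
tcp_rot: [-3.139, 0.001, 1.571]
wrist_force: [-0.1, 0.1, -1.6]
width: 0.286
gripper_force: 39.6
q [ 0.18  0.5   0.04  1.12 -0.    1.75] pos [631.  117.4 155.7] turn [-0.003  0.001 -0.   ] shift [ 0.1  2.  88.7] w 0.286 F 39.6 t 13.7 wf [-0.1  0.1 -1.6]
```

View pics/s3.png

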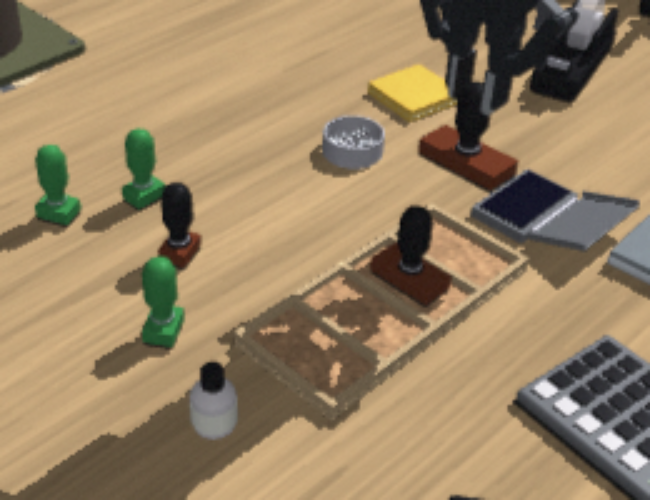

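The large stamp stands in the second bay at (410,268), and the largest is held aligned at (468,158). Lowering the largest.

```bash
python3 -m creep '[{"dp":[0,2,10],"angular":[0,0,0],"grip":-1},{"dp":[0,0,18],"angular":[0,0,0],"grip":-1},{"dp":[0,0,18],"angular":[0,0,0],"grip":-1},{"dp":[0,0,18],"angular":[0,0,0],"grip":-1},{"dp":[0,0,10],"angular":[0,0,0],"grip":-1},{"dp":[0,0,6],"angular":[0,0,0],"grip":-1},{"dp":[0,0,4],"angular":[0,0,0],"grip":-1},{"dp":[0,0,2],"angular":[0,0,0],"grip":-1},{"dp":[0,0,1],"angular":[0,0,0],"grip":-1},{"dp":[0,0,1],"angular":[0,0,0],"grip":-1},{"dp":[0,0,1],"angular":[0,0,0],"grip":-1},{"dp":[0,0,1],"angular":[0,0,0],"grip":-1},{"dp":[0,0,0],"angular":[0,0,0],"grip":-1}]'
```

```text
time_s: 15.05
ee_pos: [0.6341, 0.1173, 0.0664]
tcp_rot: [-3.142, 0.0, 1.57]
wrist_force: [-0.0, 0.6, -1.2]
width: 0.278
gripper_force: 39.6
```

```bash
python3 -m creep '[{"dp":[0,0,1],"angular":[0,0,0],"grip":-1},{"dp":[0,0,0],"angular":[0,0,0],"grip":-1}]'; python3 -m creep '[{"dp":[0,0,1],"angular":[0,0,0],"grip":-1},{"dp":[0,0,0],"angular":[0,0,0],"grip":-1}]'
```

```text
time_s: 15.25
ee_pos: [0.6346, 0.1173, 0.0661]
tcp_rot: [3.141, -0.0, 1.57]
wrist_force: [-0.1, -0.1, 3.1]
width: 0.287
gripper_force: 39.9
time_s: 15.45
ee_pos: [0.635, 0.1173, 0.0657]
tcp_rot: [3.139, -0.0, 1.57]
wrist_force: [-0.4, -0.5, 7.0]
width: 0.283
gripper_force: 40.3
```

Contact. Releasing and heading for the medium stamp.

```bash
python3 -m creep '[{"dp":[0,0,-1],"angular":[0,0,0],"grip":-1},{"dp":[0,0,0],"angular":[0,0,0],"grip":0.2},{"dp":[0,0,0],"angular":[0,0,0],"grip":0.2},{"dp":[0,0,0],"angular":[0,0,0],"grip":0.2},{"dp":[0,0,0],"angular":[0,0,0],"grip":0.2},{"dp":[0,0,-10],"angular":[0,0,0],"grip":0.2},{"dp":[0,0,-30],"angular":[0,0,0],"grip":0.2},{"dp":[0,0,-30],"angular":[0,0,0],"grip":0.3},{"dp":[0,0,-20],"angular":[0,0,0],"grip":0.3},{"dp":[0,0,0],"angular":[0,0,-0.13],"grip":0.3},{"dp":[0,0,0],"angular":[0,0,-0.13],"grip":0.3},{"dp":[0,0,0],"angular":[0,0,-0.14],"grip":0.3},{"dp":[0,0,0],"angular":[0,0,-0.13],"grip":0.3},{"dp":[0,0,0],"angular":[0,0,-0.13],"grip":0.3},{"dp":[0,0,0],"angular":[0,0,0],"grip":0.3}]'
python3 -c "
from h import *
go(456.8,-287.2,140,2.231)"
```

```text
time_s: 16.95
ee_pos: [0.6343, 0.1173, 0.1562]
tcp_rot: [3.141, 0.0, 2.23]
wrist_force: [0.5, -1.4, -0.4]
width: 0.654
gripper_force: 0.0
q [0.18 0.5  0.04 1.12 0.   1.09] pos [634.3 117.3 156.2] turn [ 0.001  0.    -0.001] shift [-210.6 -388.3   16.2] w 0.654 F 0.0 t 16.95 wf [ 0.5 -1.4 -0.4]
```

```bash
python3 -m creep '[{"dp":[-9,-16,0],"angular":[0,0,0],"grip":0.3},{"dp":[-18,-33,1],"angular":[0,0,0],"grip":0.3},{"dp":[-18,-33,2],"angular":[0,0,0],"grip":0.3},{"dp":[-18,-33,2],"angular":[0,0,0],"grip":0.3},{"dp":[-18,-33,2],"angular":[0,0,0],"grip":0.3},{"dp":[-18,-33,2],"angular":[0,0,0],"grip":0.3},{"dp":[-18,-33,2],"angular":[0,0,0],"grip":0.3},{"dp":[-18,-33,2],"angular":[0,0,0],"grip":0.3},{"dp":[-18,-33,2],"angular":[0,0,0],"grip":0.3},{"dp":[-18,-33,1],"angular":[0,0,0],"grip":0.3},{"dp":[-18,-33,0],"angular":[0,0,0],"grip":0.3},{"dp":[-12,-22,0],"angular":[0,0,0],"grip":0.3},{"dp":[-10,-20,0],"angular":[0,0,0],"grip":0.3},{"dp":[0,0,0],"angular":[0,0,0],"grip":0.3},{"dp":[0,0,0],"angular":[0,0,0],"grip":0.3}]'
python3 - <<'E'
from h import *
go(456.8,-287.2,56,2.231)
d=bot.get_image("wrist");cv2.imwrite("pics/w3.png",d["image"])
E
```

```text
time_s: 18.45
ee_pos: [0.4558, -0.2875, 0.1396]
tcp_rot: [3.141, -0.0, 2.227]
wrist_force: [0.4, 0.6, 0.6]
width: 0.653
gripper_force: 0.0
q [-0.56  0.34 -0.27  0.97  0.    0.35] pos [ 455.8 -287.5  139.6] turn [ 0.    -0.    -0.004] shift [-0.4  1.  83.6] w 0.653 F 0.0 t 18.45 wf [0.4 0.6 0.6]
```

View pics/w3.png

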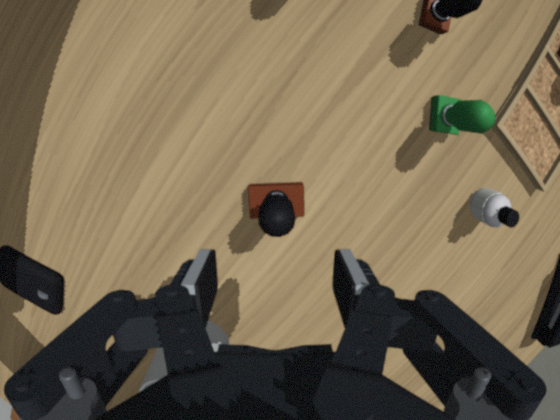

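The wrist view shows the medium stamp at (277,200), aligned and centred. The pen cup shows behind the gripper at (200,360), so I'll check its clearance first.

```bash
python3 - <<'E'
from h import *
im,ray,o,P=cam('scene')
k=(P[...,1]<-.33)&(P[...,2]>.03)&(P[...,2]<.25)&(P[...,0]>.3)&(P[...,0]<.7)
k[:,120:]=0
p=P[k];print(len(p),p.min(0),p.max(0))
for z in(.05,.1,.13,.16,.2):
    q=p[(p[:,2]>z)];print(z,len(q),q.min(0).round(3) if len(q) else"",q.max(0).round(3) if len(q) else "")
E
```

```text
3860 [ 0.40981984 -0.58112716  0.03000575] [ 0.59517018 -0.33008239  0.24996526]
0.05 3308 [ 0.41  -0.515  0.05 ] [ 0.532 -0.33   0.25 ]
0.1 929 [ 0.41  -0.511  0.1  ] [ 0.526 -0.33   0.25 ]
0.13 449 [ 0.41  -0.511  0.13 ] [ 0.526 -0.33   0.25 ]
0.16 160 [ 0.41  -0.338  0.192] [ 0.424 -0.33   0.25 ]
0.2 148 [ 0.41  -0.338  0.202] [ 0.424 -0.33   0.25 ]
```

Cup and pens stay beyond the gripper's extent. Descending.

```bash
python3 -m creep '[{"dp":[0,1,10],"angular":[0,0,0],"grip":0.3},{"dp":[0,0,18],"angular":[0,0,0],"grip":0.3},{"dp":[0,0,18],"angular":[0,0,0],"grip":0.3},{"dp":[0,0,18],"angular":[0,0,0],"grip":0.3},{"dp":[0,0,12],"angular":[0,0,0],"grip":0.3},{"dp":[0,0,7],"angular":[0,0,0],"grip":0.3},{"dp":[0,0,0],"angular":[0,0,0],"grip":0.3},{"dp":[0,0,0],"angular":[0,0,0],"grip":-1},{"dp":[0,0,0],"angular":[0,0,0],"grip":-1},{"dp":[0,0,0],"angular":[0,0,0],"grip":-1},{"dp":[0,0,0],"angular":[0,0,0],"grip":-1},{"dp":[0,0,0],"angular":[0,0,0],"grip":-1},{"dp":[0,0,0],"angular":[0,0,0],"grip":-1}]' 40
python3 -c "
from h import *
go(633,-2.5,156,1.571)"
```

```text
time_s: 19.85
ee_pos: [0.458, -0.2871, 0.0573]
tcp_rot: [3.141, 0.002, 2.23]
wrist_force: [-0.8, -0.5, 5.9]
width: 0.286
gripper_force: 39.5
q [-0.56  0.41 -0.39  0.77 -0.    0.35] pos [ 458.  -287.1   57.3] turn [0.001 0.002 0.659] shift [284.6 175.1 -98.7] w 0.286 F 39.5 t 19.85 wf [-0.8 -0.5  5.9]
```

```bash
python3 -m creep '[{"dp":[0,0,-10],"angular":[0,0,0],"grip":-1},{"dp":[0,0,-20],"angular":[0,0,0],"grip":-1},{"dp":[0,0,-30],"angular":[0,0,0],"grip":-1},{"dp":[0,0,-30],"angular":[0,0,0],"grip":-1},{"dp":[0,0,-10],"angular":[0,0,0.13],"grip":-1},{"dp":[0,0,0],"angular":[0,0,0.13],"grip":-1},{"dp":[0,0,0],"angular":[0,0,0.14],"grip":-1},{"dp":[0,0,0],"angular":[0,0,0.13],"grip":-1},{"dp":[0,0,0],"angular":[0,0,0.13],"grip":-1},{"dp":[15,10,0],"angular":[0,0,0],"grip":-1},{"dp":[30,18,0],"angular":[0,0,0],"grip":-1},{"dp":[33,20,0],"angular":[0,0,0],"grip":-1},{"dp":[33,20,0],"angular":[0,0,0],"grip":-1},{"dp":[33,20,0],"angular":[0,0,0],"grip":-1},{"dp":[33,20,0],"angular":[0,0,0],"grip":-1},{"dp":[33,20,0],"angular":[0,0,0],"grip":-1},{"dp":[30,19,0],"angular":[0,0,0],"grip":-1},{"dp":[27,17,0],"angular":[0,0,0],"grip":-1},{"dp":[18,11,0],"angular":[0,0,0],"grip":-1}]'
python3 -m creep '[{"dp":[0,0,0],"angular":[0,0,0],"grip":-1},{"dp":[0,0,0],"angular":[0,0,0],"grip":-1}]'
python3 - <<'E'
from h import *
go(633,-2.5,67,1.571)
im,ray,o,P=cam('scene');cv2.imwrite('pics/s4.png',cv2.resize(im[120:320,180:440],None,fx=2.5,fy=2.5))
E
```

```text
time_s: 21.75
ee_pos: [0.6335, 0.0006, 0.1564]
tcp_rot: [3.142, -0.001, 1.572]
wrist_force: [-0.3, -0.6, -0.9]
width: 0.285
gripper_force: 39.4
time_s: 21.95
ee_pos: [0.6322, -0.0015, 0.1562]
tcp_rot: [-3.14, 0.0, 1.571]
wrist_force: [-0.2, -0.8, -0.0]
width: 0.287
gripper_force: 39.4
q [-0.    0.48  0.01  1.1  -0.    1.57] pos [632.2  -1.5 156.2] turn [-0.001  0.    -0.   ] shift [-1.   0.8 89.2] w 0.287 F 39.4 t 21.95 wf [-0.2 -0.8 -0. ]
```

View pics/s4.png

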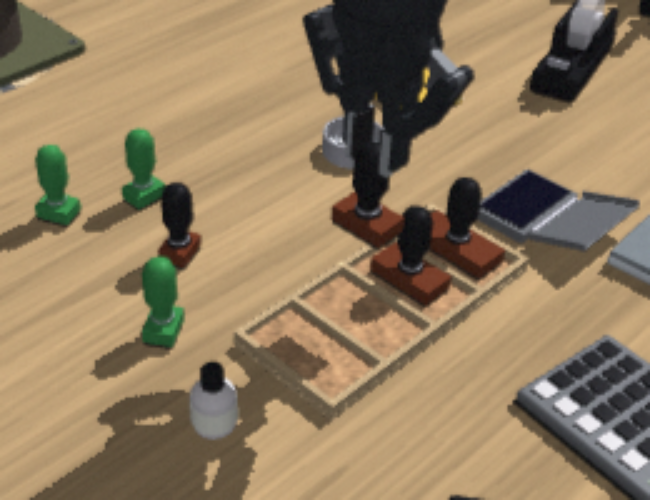

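The largest stands in the bay by the pad at (460,240), the large at (410,268), and the medium is held aligned at (368,218). Lowering the medium.

```bash
python3 -m creep '[{"dp":[-1,1,10],"angular":[0,0,0],"grip":-1},{"dp":[0,0,18],"angular":[0,0,0],"grip":-1},{"dp":[0,0,18],"angular":[0,0,0],"grip":-1},{"dp":[0,0,18],"angular":[0,0,0],"grip":-1},{"dp":[0,0,10],"angular":[0,0,0],"grip":-1},{"dp":[0,0,6],"angular":[0,0,0],"grip":-1},{"dp":[0,0,4],"angular":[0,0,0],"grip":-1},{"dp":[0,0,2],"angular":[0,0,0],"grip":-1},{"dp":[0,0,1],"angular":[0,0,0],"grip":-1},{"dp":[0,0,1],"angular":[0,0,0],"grip":-1},{"dp":[0,0,1],"angular":[0,0,0],"grip":-1},{"dp":[0,0,1],"angular":[0,0,0],"grip":-1},{"dp":[0,0,0],"angular":[0,0,0],"grip":-1}]'; python3 -m creep '[{"dp":[0,0,1],"angular":[0,0,0],"grip":-1},{"dp":[0,0,0],"angular":[0,0,0],"grip":-1}]'
```

```text
time_s: 23.3
ee_pos: [0.6339, -0.0026, 0.0666]
tcp_rot: [3.141, -0.0, 1.57]
wrist_force: [-0.4, -0.1, -0.8]
width: 0.281
gripper_force: 39.5
time_s: 23.5
ee_pos: [0.6339, -0.0026, 0.0665]
tcp_rot: [3.141, -0.0, 1.57]
wrist_force: [-1.4, 0.3, 4.6]
width: 0.287
gripper_force: 40.0
```

```bash
python3 -m creep '[{"dp":[0,0,0],"angular":[0,0,0],"grip":0.2},{"dp":[0,0,0],"angular":[0,0,0],"grip":0.2},{"dp":[0,0,0],"angular":[0,0,0],"grip":0.2},{"dp":[0,0,0],"angular":[0,0,0],"grip":0.2},{"dp":[0,0,-10],"angular":[0,0,0],"grip":0.2},{"dp":[0,0,-30],"angular":[0,0,0],"grip":0.2},{"dp":[0,0,-30],"angular":[0,0,0],"grip":0.3},{"dp":[0,0,-20],"angular":[0,0,0],"grip":0.3},{"dp":[0,0,0],"angular":[0,0,0],"grip":0.3}]'
python3 - <<'E'
from h import *
im,ray,o,P=cam("top")
m=stamps(im);w=np.zeros_like(m);w[210:250,305:350]=1;m&=w
print(m.sum(),rect(plane(ray,o,.017)[m]))
im2,ray2,o2,P2=cam("scene")
m2=stamps(im2);w=np.zeros_like(m2);w[205:232,235:268]=1;m2&=w
m3=m2&(abs(P2[...,2]-.017)<.003)
print(m2.sum(),m3.sum(),rect(P2[m3]))
allp=np.vstack([P2[m3],plane(ray,o,.017)[m]]);print(rect(allp))
go(464.3,-55.6,140,0.35)
E
```

```text
time_s: 24.4
ee_pos: [0.6364, -0.0027, 0.1598]
tcp_rot: [3.134, 0.0, 1.57]
wrist_force: [0.2, -0.5, 0.1]
width: 0.649
gripper_force: 0.0
0 (array([0., 0.]), 0.0, 0.0, 0.0)
66 37 (array([471.1, -58.1]), 34.4, 22.1, -70.7)
(array([471.1, -58.1]), 34.4, 22.1, -70.7)
q [-0.    0.48  0.01  1.1   0.    1.57] pos [634.   -2.7 156. ] turn [ 1.00e-03 -1.00e-03  1.22e+00] shift [-177.6   -8.5   16. ] w 0.647 F 0.0 t 24.5 wf [-0.2  0.4 -0.5]
```

Small stamp yaw is -70.7° (34.4 mm long, which matches). Turning and moving over it.

```bash
python3 -m creep '[{"dp":[0,0,0],"angular":[0,0,0.137],"grip":0.3},{"dp":[0,0,0],"angular":[0,0,0.137],"grip":0.3},{"dp":[0,0,0],"angular":[0,0,0.137],"grip":0.3},{"dp":[0,0,0],"angular":[0,0,0.137],"grip":0.3},{"dp":[0,0,0],"angular":[0,0,0.137],"grip":0.3},{"dp":[0,0,0],"angular":[0,0,0.137],"grip":0.3},{"dp":[0,0,0],"angular":[0,0,0.137],"grip":0.3},{"dp":[0,0,0],"angular":[0,0,0.137],"grip":0.3},{"dp":[0,0,0],"angular":[0,0,0.137],"grip":0.3},{"dp":[-18,-1,0],"angular":[0,0,0],"grip":0.3},{"dp":[-30,-1,4],"angular":[0,0,0],"grip":0.3},{"dp":[-30,-1,4],"angular":[0,0,0],"grip":0.3},{"dp":[-30,-1,4],"angular":[0,0,0],"grip":0.3},{"dp":[-30,-1,4],"angular":[0,0,0],"grip":0.3},{"dp":[-25,-1,0],"angular":[0,0,0],"grip":0.3},{"dp":[-15,0,0],"angular":[0,0,0],"grip":0.3},{"dp":[0,0,0],"angular":[0,0,0],"grip":0.3},{"dp":[0,0,0],"angular":[0,0,0],"grip":0.3}]'
python3 - <<'E'
from h import *
go(464.3,-55.6,56,0.337)
d=bot.get_image("wrist");cv2.imwrite("pics/w4.png",d["image"])
E
```

```text
time_s: 26.3
ee_pos: [0.4647, -0.0559, 0.1394]
tcp_rot: [3.141, -0.001, 0.337]
wrist_force: [0.3, 0.7, -0.3]
width: 0.65
gripper_force: 0.0
q [-0.12  0.22 -0.43  0.91  0.    2.69] pos [464.7 -55.9 139.4] turn [ 0.    -0.001 -0.   ] shift [-0.3 -0.4 83.4] w 0.65 F 0.0 t 26.3 wf [ 0.3  0.7 -0.3]
```

View pics/w4.png

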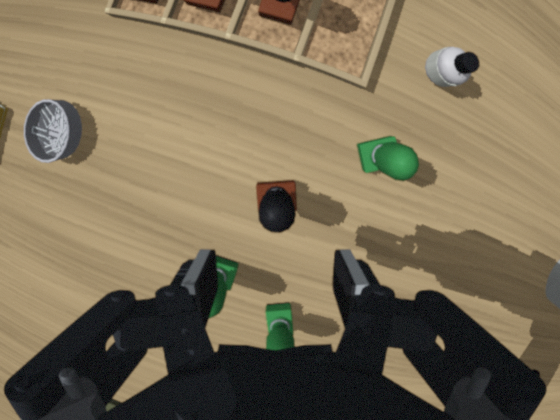

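The wrist view shows the small red-brown stamp at (277,200), aligned with its long side across. The green look-alikes at (215,285), (280,325) and (385,157) are clear of the fingers. Descending.

```bash
python3 -m creep '[{"dp":[0,0,10],"angular":[0,0,0],"grip":0.3},{"dp":[0,0,18],"angular":[0,0,0],"grip":0.3},{"dp":[0,0,18],"angular":[0,0,0],"grip":0.3},{"dp":[0,0,18],"angular":[0,0,0],"grip":0.3},{"dp":[0,0,12],"angular":[0,0,0],"grip":0.3},{"dp":[0,0,7],"angular":[0,0,0],"grip":0.3},{"dp":[0,0,0],"angular":[0,0,0],"grip":0.3},{"dp":[0,0,0],"angular":[0,0,0],"grip":-1},{"dp":[0,0,0],"angular":[0,0,0],"grip":-1},{"dp":[0,0,0],"angular":[0,0,0],"grip":-1},{"dp":[0,0,0],"angular":[0,0,0],"grip":-1},{"dp":[0,0,0],"angular":[0,0,0],"grip":-1},{"dp":[0,0,0],"angular":[0,0,0],"grip":-1}]' 40
python3 -c "
from h import *
go(633.5,-62.5,156,1.571)"
```

```text
time_s: 27.65
ee_pos: [0.4646, -0.0561, 0.0572]
tcp_rot: [3.14, -0.002, 0.337]
wrist_force: [1.3, -0.6, 6.3]
width: 0.288
gripper_force: 39.6
q [-0.12  0.31 -0.56  0.7  -0.    2.68] pos [464.6 -56.1  57.2] turn [ 2.000e-03 -1.000e-03 -1.234e+00] shift [ -6.4 168.9 -98.8] w 0.288 F 39.6 t 27.65 wf [ 1.3 -0.6  6.3]
```

```bash
python3 -m creep '[{"dp":[0,0,-10],"angular":[0,0,0],"grip":-1},{"dp":[0,0,-20],"angular":[0,0,0],"grip":-1},{"dp":[0,0,-30],"angular":[0,0,0],"grip":-1},{"dp":[0,0,-30],"angular":[0,0,-0.137],"grip":-1},{"dp":[0,0,-10],"angular":[0,0,-0.137],"grip":-1},{"dp":[0,0,0],"angular":[0,0,-0.137],"grip":-1},{"dp":[0,0,0],"angular":[0,0,-0.137],"grip":-1},{"dp":[0,0,0],"angular":[0,0,-0.137],"grip":-1},{"dp":[0,0,0],"angular":[0,0,-0.137],"grip":-1},{"dp":[0,0,0],"angular":[0,0,-0.137],"grip":-1},{"dp":[0,0,0],"angular":[0,0,-0.137],"grip":-1},{"dp":[0,0,0],"angular":[0,0,-0.137],"grip":-1},{"dp":[-1,15,0],"angular":[0,0,0],"grip":-1},{"dp":[-1,25,0],"angular":[0,0,0],"grip":-1},{"dp":[-1,30,0],"angular":[0,0,0],"grip":-1},{"dp":[-1,30,0],"angular":[0,0,0],"grip":-1},{"dp":[-1,30,0],"angular":[0,0,0],"grip":-1},{"dp":[-1,25,0],"angular":[0,0,0],"grip":-1},{"dp":[0,14,0],"angular":[0,0,0],"grip":-1},{"dp":[0,0,0],"angular":[0,0,0],"grip":-1}]'
python3 -m creep '[{"dp":[0,0,0],"angular":[0,0,0],"grip":-1},{"dp":[0,0,0],"angular":[0,0,0],"grip":-1}]'
python3 - <<'E'
from h import *
go(633.5,-62.5,67,1.571)
E
```

```text
time_s: 29.65
ee_pos: [0.634, -0.0619, 0.1558]
tcp_rot: [-3.141, -0.0, 1.57]
wrist_force: [0.0, 0.8, -1.2]
width: 0.283
gripper_force: 39.4
time_s: 29.85
ee_pos: [0.6312, -0.0619, 0.1563]
tcp_rot: [-3.14, -0.0, 1.57]
wrist_force: [-0.1, 0.5, -0.7]
width: 0.288
gripper_force: 39.4
q [-0.1   0.48  0.02  1.11  0.    1.47] pos [631.2 -61.9 156.3] turn [-0.002 -0.    -0.001] shift [-0.6  2.3 89.3] w 0.288 F 39.4 t 29.85 wf [-0.1  0.5 -0.7]
```

```bash
python3 -m creep '[{"dp":[-1,2,10],"angular":[0,0,0],"grip":-1},{"dp":[0,0,18],"angular":[0,0,0],"grip":-1},{"dp":[0,0,18],"angular":[0,0,0],"grip":-1},{"dp":[0,0,18],"angular":[0,0,0],"grip":-1},{"dp":[0,0,10],"angular":[0,0,0],"grip":-1},{"dp":[0,0,6],"angular":[0,0,0],"grip":-1},{"dp":[0,0,4],"angular":[0,0,0],"grip":-1},{"dp":[0,0,2],"angular":[0,0,0],"grip":-1},{"dp":[0,0,1],"angular":[0,0,0],"grip":-1},{"dp":[0,0,1],"angular":[0,0,0],"grip":-1},{"dp":[0,0,1],"angular":[0,0,0],"grip":-1},{"dp":[0,0,1],"angular":[0,0,0],"grip":-1},{"dp":[0,0,0],"angular":[0,0,0],"grip":-1}]'; python3 -m creep '[{"dp":[0,0,1],"angular":[0,0,0],"grip":-1},{"dp":[0,0,0],"angular":[0,0,0],"grip":-1}]'
```

```text
time_s: 31.15
ee_pos: [0.6347, -0.063, 0.0664]
tcp_rot: [-3.142, -0.0, 1.57]
wrist_force: [0.9, 0.4, -1.3]
width: 0.286
gripper_force: 39.4
time_s: 31.35
ee_pos: [0.635, -0.0631, 0.0662]
tcp_rot: [3.141, 0.0, 1.57]
wrist_force: [-1.1, -0.6, 4.0]
width: 0.283
gripper_force: 39.9
```

Contact. Releasing, retreating, and verifying from the top.

```bash
python3 -m creep '[{"dp":[0,0,0],"angular":[0,0,0],"grip":0.2},{"dp":[0,0,0],"angular":[0,0,0],"grip":0.2},{"dp":[0,0,0],"angular":[0,0,0],"grip":0.2},{"dp":[0,0,0],"angular":[0,0,0],"grip":0.2},{"dp":[0,0,-10],"angular":[0,0,0],"grip":0.2},{"dp":[0,0,-30],"angular":[0,0,0],"grip":0.2},{"dp":[0,0,-30],"angular":[0,0,0],"grip":0.3},{"dp":[0,0,-30],"angular":[0,0,0],"grip":0.3},{"dp":[0,-40,0],"angular":[0,0,0],"grip":0.3},{"dp":[0,-40,0],"angular":[0,0,0],"grip":0.3},{"dp":[0,-40,0],"angular":[0,0,0],"grip":0.3},{"dp":[0,-40,0],"angular":[0,0,0],"grip":0.3},{"dp":[0,-40,0],"angular":[0,0,0],"grip":0.3},{"dp":[0,0,0],"angular":[0,0,0],"grip":0.3},{"dp":[0,0,0],"angular":[0,0,0],"grip":0.3}]'
python3 - <<'E'
from h import *
im,ray,o,P=cam("top")
m=stamps(im);w=np.zeros_like(m);w[108:176,208:352]=1;Q=plane(ray,o,.026)
for k,c,s in comps(m&w,20): print(c.round(),s[4],"rect",rect(Q[k]),"z",np.median(P[k][:,2]))
hi=w&(P[...,2]>.07)&(P[...,2]<.1)
for k,c,s in comps(hi,30): print("handle",c.round(),rect(P[k]),P[k][:,2].max())
s=cam("scene")[0]
cv2.imwrite("pics/f.png",np.hstack([cv2.resize(im[90:310,140:410],None,fx=1.5,fy=1.5),cv2.resize(s[130:350,200:450],(375,330))]))
E
```

```text
time_s: 32.85
ee_pos: [0.4344, -0.0629, 0.1664]
tcp_rot: [3.14, 0.0, 1.569]
wrist_force: [0.5, -0.4, -0.4]
width: 0.653
gripper_force: 0.0
[233. 142.] 492 rect (array([633.2, 117. ]), 73.5, 32.4, -0.4) z 0.025022615210173904
[265. 144.] 335 rect (array([630.3,  57.1]), 61.7, 30.5, -0.6) z 0.0249849818890564
[326. 143.] 96 rect (array([633.4, -61.6]), 34.5, 26.1, 4.0) z 0.02486132542261027
[296. 148.] 156 rect (array([619.7,  -4.5]), 28.5, 26.9, 89.1) z 0.0249685042443073
handle [328. 132.] (array([634.3, -61.2]), 25.4, 23.5, -0.2) 0.08822906930224961
handle [229. 134.] (array([633.5, 117.3]), 25.3, 25.0, -87.9) 0.08817948400868925
handle [296. 134.] (array([631.5,  -3. ]), 25.9, 25.2, -0.8) 0.08808827516400586
handle [262. 135.] (array([630.8,  58.1]), 25.4, 24.0, 89.0) 0.08775179457360172
```

View pics/f.png

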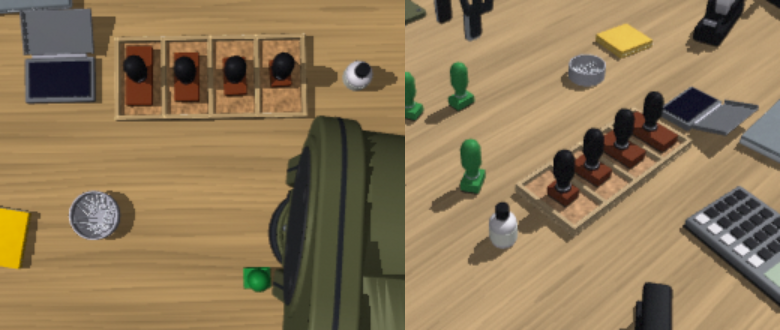

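The picture shows all four stamps upright and centred in the bays, at (138,75), (186,75), (235,75) and (283,70) from largest to smallest, starting at the ink pad. All are within about 3 mm of their bay centres, the mount tops are at 25 mm (seated), and the arm is clear.

```bash
python3 -c "
from plant import bot
print(bot.close_job())"
```

```text
the job is handed in; nothing more can be done
None
```

All four stamps are standing in the rack in size order, largest next to the ink pad, each about 3 mm or less from its bay's centre in the last camera check, and the job is handed in (its verdict was not shown).

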